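Put the powder jar and spatula back on their marks

ROBOT

A 6-joint arm with a two-finger parallel gripper is mounted at the origin on a cart in front of the work surface, level with it; the furniture and walls round the work are solid. World frame = base frame: x ahead of the robot, y to its left, z up, the work surface at z = 0. Lengths are in m, angles in rad, forces in N, time in s.
With the tool pointing down it reaches from about 0.35 to 0.775 m from the base axis. Payload 5.5 kg.
Tool frame: the origin (TCP) lies at the very end of the fingers, on their centre line; the grasp point (between the pads) lies behind it (env.hold_point_z is the z of the grasp point in the tool frame, in m); z points along the fingers, y is the line along which they close (so a half turn about z gives the same grasp; the last joint's range is limited). The gripper opens to 85 mm and grips with 20 to 120 N. Pads are 22 mm wide; open, the fingers measure 114 mm over their backs; the gripper's body (76 mm by 85 mm) begins 54 mm behind the grasp point. The pads swing forward as they close: fully open they stand 13 mm farther back than shut.
Start: joints at [1.181, 0.313, 0.046, 1.304, 0, 1.431], TCP at [0.142, 0.557, 0.231] pointing down, gripper open.
Joint ranges: [-2.76, 2.76], [-0.86, 1.69], [-1.03, 1.26], [-2.2, 2.34], [-1.47, 1.5], [-3.14, 3.14]. Speed limits (rad/s): [2.57, 2.57, 3.14, 3.14, 3.14, 3.14].

INTERFACE

Orientations are given as a unit quaternion [w, x, y, z].
In Python, from workcell import env gives the robot as it stands.
- The arm moves only by the tool arm_command, never from a script. Its argument "rows" is a list of rows, each an object with "delta_pos": the shift along the tool's x, y, z scaled (see below), a list of three; "rot": the turn, a rotation vector about the tool's x, y, z scaled (see below), a list of three; "fingers": the closure, from 0 (fully open) to 1 (shut). A call has 1 to 20 rows; each row shifts and turns the commanded pose from where the row before left it, along the tool's axes as they then stand; what a row does not reach is not made up. The controller multiplies each number of a shift by 0.02 m and each number of a turn by 360 degrees. A row lasts 1/10 s, in which the tool goes at most 50 mm and 8.59 degrees, less where a joint would pass 70% of its speed; a pose out of reach is approached as far as the arm can. A call with a number of a shift or a turn outside -1 to 1 is refused whole. A call with a gripper value outside its range is refused whole. The fingers move at their own pace and stop on an object; "squeeze" is the grip in N (left out, the last holds). Time passes only in rows, so rows that do not move let the fingers close. It gives the time, the measured TCP pose, the force and the opening at its end, in the units of the state.
- env.get_state(): the state, without advancing time (a new reading comes with each control period).
- env.read_camera(name): name is "side" or "top"; returns (picture, depth): 384x512x3 uint8, blue, green, red; 384x512 float32, m along the optical axis (not along the pixel's ray), 0 where there is no reading.
- env.get_calibration(name): a dict with "mtx" (3x3 intrinsics, pixels), "distortion" ([k1, k2, p1, p2, k3] as OpenCV has them; the pictures are not rectified), "R" (3x3) and "t" (3): a world point X has camera coordinates R X + t. Camera axes: x right, y down, z forward; pixel columns grow to the right and rows downward; lengths in m; the calibration is good to about 2 mm. A picture is of the moment at which its call begins. get_calibration takes no time and is no camera call.
- env.hand_in(): hands the job in, once; it reports no verdict.
The state is a dict: "clock": time; "joint_pos": joint angles; "qvel": joint speeds; "tau": joint torques, N m; "tcp_pos": TCP position; "orientation": TCP orientation; "wrist_force": force on the tool from outside, world axes, zero at the start; "ft_torque": the same for the moment, N m; "finger_gap": finger opening in m.
Only numpy, scipy, OpenCV 4.12 (cv2) and the standard library are available. Lean on these libraries where they do the work, as an engineer would, in place of code of your own. Each camera call takes 0.05 s, during which the arm holds its last target. There are 200 camera calls.

TASK

Get the weighing place ready: stand the yellow powder jar upright inside the round mark on the grey mat, and lay the wooden-handled spatula flat inside the long mark beside it, wooden handle over the brown part of its silhouette. Set both down rather than dropping them, keep the jar from tipping over, and leave the beaker and the tape roll where they stand.

Things in the scene. Friction and masses are not known exactly. Their poses are not given: they have to be found in the camera images.
- powder_jar: yellow upright round screw-lid jar, 61 mm diameter, 84 mm tall overall (grip it across the body, below 60 mm above its underside), 170 g nominal. Origin: centre of its underside, z up. It starts standing on the bench, at one of three places which it, the beaker and the tape roll trade
- spatula: spatula lying flat, 180 mm long, about 30 g nominal: wooden handle 14 mm wide, 13 mm high and 70 mm long, and a steel blade 10 mm wide whose underside is 1 mm and top about 7 mm above the handle's underside. Origin: middle of its length, on the underside; y runs along it towards the handle end, z up. The handle spans y = +20 to +90 mm, the blade y = -90 to +20 mm; y = +30 mm on the handle is a good place to grip across, the balance point lying near it
- handle_end (a point): end of the spatula's wooden handle, at y = +90 mm in the spatula's frame, 6.5 mm above its underside
- blade_tip (a point): tip of the spatula's blade, at y = -90 mm in the spatula's frame, 6.5 mm above its underside
- place_mat: fixed flat grey mat, 220 mm (x) by 150 mm (y), 3 mm thick, rounded edges, with two marks outlined in blue. Origin: centre of its underside; x along its long side, pointing roughly away from the robot, z up
- jar_mark (a point): centre of the round mark on the mat's top face: blue ring of 43 mm inner and 46 mm outer radius with a yellow disc of 30.5 mm radius in its middle; 23 mm to +y of the mat's centre. Axes as the mat's
- spatula_mark (a point): centre of the long mark on the mat's top face: blue rectangular outline, inside 204 mm (x) by 36 mm (y), with a spatula silhouette along its middle, brown handle part at the -x end (x = -90 to -20 mm), dark grey blade part at +x (x = -20 to +90 mm); 48 mm to -y of the mat's centre. Axes as the mat's
- beaker: clear glass beaker with a spout, 54 mm wide, 68 mm tall, standing; a bystander. Origin: centre of its underside
- tape_roll: roll of pale tape lying flat, 52 mm diameter, 19 mm high; a bystander. Origin: centre of its underside
Not all that is in view belongs to the job. Leave any blue or purple look-alike of the powder_jar alone.

How it is judged:
At the end, for the whole second after the job is handed in: The jar stands upright (within 0.1 rad) on the mat, its centre within 15 mm of the round mark's centre; both ends of the spatula lie on the mat, each within 15 mm along and across of where the long mark's silhouette puts it (handle over the brown end); jar and spatula are at rest (horizontal distance between powder_jar and jar_mark below 0.015 m and z of powder_jar in the frame of jar_mark between -0.006 and 0.006 m and angle between powder_jar's own z axis and vertical below 0.1 rad and x of handle_end in the frame of spatula_mark between -0.105 and -0.075 m and y of handle_end in the frame of spatula_mark between -0.015 and 0.015 m and x of blade_tip in the frame of spatula_mark between 0.075 and 0.105 m and y of blade_tip in the frame of spatula_mark between -0.015 and 0.015 m and z of each of handle_end, blade_tip in the frame of spatula_mark below 0.014 m and linear speed of each of powder_jar, spatula below 0.02 m/s); the robot touches nothing.
It fails at once if the jar tips over (more than 0.6 rad) (angle between powder_jar's own z axis and vertical above 0.6 rad).
It fails at once if the jar is dropped (0.6 m/s with no finger on it) (linear speed of powder_jar above 0.6 m/s and not (contact force between the fingers and powder_jar above 0.1 N)).
It fails at once if the spatula is dropped (0.6 m/s with no finger on it) (linear speed of spatula above 0.6 m/s and not (contact force between the fingers and spatula above 0.1 N)).
It fails at once if the beaker is moved by more than 25 mm (distance of beaker from where it was at the start of the episode above 0.025 m).
It fails at once if the tape roll is moved by more than 25 mm (distance of tape_roll from where it was at the start of the episode above 0.025 m).
It also fails if it takes over 61 s, if anything falls off the work surface, if the arm or the gripper's body presses on something with over 40 N, if the wrist force passes 120 N, or if a joint passes its speed limit or range.

## Working session

There is one attempt and no reset: what is moved stays moved. The work goes in short steps, Python scripts to look and compute and a tool call to move; the robot and the scene stay as the last step left them, time stands still between calls to the robot, and variables do not carry over. Pictures are saved under pics/ and viewed, on a budget of 10 in all, crops included, one or two more only if the job needs it, and the job is handed in when it is done.

Besides the shell and the picture viewer there is one more tool, called after ">>>" as name([rows], argument=value, ...), one row to a line, values as JSON. arm_command: Moves the arm, as the interface text tells. Shifts and turns lie within -1 to 1; 1 stands for 0.02 m of shift or 360 degrees of turn. Its arguments: {"type":"object","properties":{"rows":{"type":"array","items":{"type":"object","properties":{"delta_pos":{"type":"array","items":{"type":"number","minimum":-1,"maximum":1}},"rot":{"type":"array","items":{"type":"number","minimum":-1,"maximum":1}},"fingers":{"type":"number"}}}},"squeeze":{"type":"number"}},"required":["rows"]}

```bash
mkdir -p pics; ls
python3 - <<'E'
from workcell import env
import cv2,numpy as np
np.set_printoptions(precision=4,suppress=True)
ims=[]
for n in("top","side"):
    p,d=env.read_camera(n); cv2.imwrite(f"pics/{n}0.png",p); np.savez(f"{n}0.npz",p=p,d=d)
    c=env.get_calibration(n); print(n,c)
print(env.get_state(), env.hold_point_z)
E
```

```text
pics
top {'mtx': array([[464.8384,   0.    , 260.334 ],
       [  0.    , 464.8384, 193.2626],
       [  0.    ,   0.    ,   1.    ]]), 'distortion': array([-0.046,  0.   ,  0.   ,  0.   ,  0.   ]), 'R': array([[ 0.0024, -1.    ,  0.0024],
       [-0.9779, -0.0029, -0.2091],
       [ 0.2091, -0.0019, -0.9779]]), 't': array([0.1719, 0.4788, 0.9577])}
side {'mtx': array([[401.9868,   0.    , 259.5672],
       [  0.    , 401.9868, 188.8419],
       [  0.    ,   0.    ,   1.    ]]), 'distortion': array([-0.0263,  0.    ,  0.    ,  0.    ,  0.    ]), 'R': array([[-0.9945, -0.1049,  0.0056],
       [-0.0422,  0.3506, -0.9356],
       [ 0.0962, -0.9306, -0.3531]]), 't': array([0.5311, 0.0019, 1.0089])}
{'clock': 0.1, 'joint_pos': array([ 1.1814,  0.3139,  0.0451,  1.3036, -0.    ,  1.4312]), 'qvel': array([-0.0009, -0.0002,  0.0027, -0.0006, -0.    , -0.0005]), 'tau': array([  0.004 , -48.1726,  29.9244,   0.0127,  -0.0001,   0.    ]), 'tcp_pos': array([0.142 , 0.5567, 0.2305]), 'orientation': array([-0.0002,  0.1246,  0.9922, -0.0008]), 'wrist_force': array([-0.2141,  0.4161, -0.1494]), 'ft_torque': array([-0.0062, -0.034 , -0.0092]), 'finger_gap': 0.08515444986069914} -0.0187
```

View pics/top0.png

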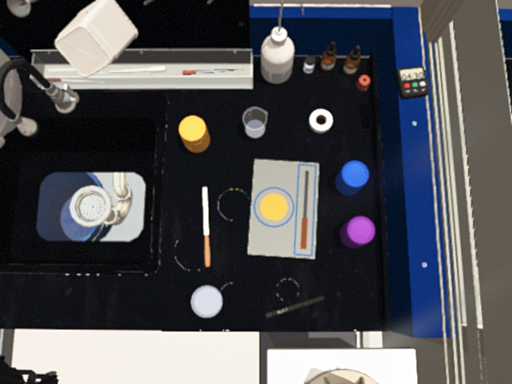

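View pics/side0.png

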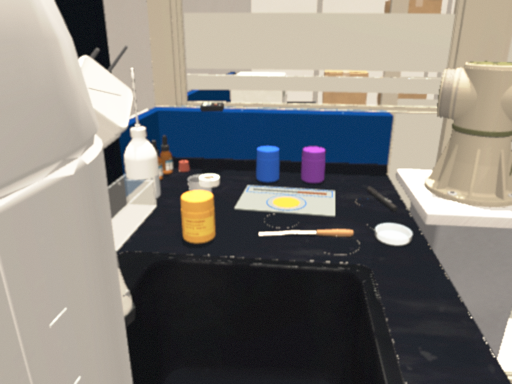

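The top view shows these things that could be mistaken for the targets:
- **Jar:** the yellow-orange jar is at (194,133). The look-alikes are blue (352,178), purple (358,232), the flat yellow disc on the mat (273,207) and the white dish (207,302).
- **Spatula:** the wooden-handled one has its tip at (205,188) and its end at (208,265). The look-alikes are the mat silhouette (305,210) and a dark rod (295,306).

I choose the yellow jar and the orange-handled spatula. Next I'll measure them and check a close crop.

```bash
cat > h.py <<'E'
import cv2,numpy as np
from workcell import env
np.set_printoptions(precision=4,suppress=True)
def ray(n,uv,z):
    c=env.get_calibration(n)
    q=cv2.undistortPoints(np.float64(uv).reshape(-1,1,2),c["mtx"],c["distortion"])[:,0]
    d=np.c_[q,np.ones(len(q))]@c["R"]; o=-c["R"].T@c["t"]
    return o+d*((z-o[2])/d[:,2])[:,None]
def mask(p,lo,hi,roi=None):
    m=cv2.inRange(cv2.cvtColor(p,cv2.COLOR_BGR2HSV),lo,hi)
    if roi:
        k=np.zeros_like(m);x0,y0,x1,y1=roi;k[y0:y1,x0:x1]=255;m&=k
    return m
def pts(m): return np.argwhere(m)[:,::-1].astype(float)
def big(m):
    n,l,s,c=cv2.connectedComponentsWithStats(m); i=1+np.argmax(s[1:,4]); return (l==i).astype(np.uint8)*255
def cloud(n,m,d):
    "world points from depth"
    c=env.get_calibration(n); uv=pts(m); z=d[m>0]; uv=uv[z>0]; z=z[z>0]
    q=cv2.undistortPoints(uv.reshape(-1,1,2),c["mtx"],c["distortion"])[:,0]
    return (np.c_[q,np.ones(len(q))]*z[:,None]-c["t"])@c["R"]
def axis(P):
    r=cv2.minAreaRect(P[:,:2].astype(np.float32)); return r
E
python3 - <<'E'
from h import *
T=np.load("top0.npz");p,d=T["p"],T["d"]
S=np.load("side0.npz");ps,ds=S["p"],S["d"]
j=big(mask(p,(8,120,60),(35,255,255),(165,100,225,165)))
P=cloud("top",j,d);t=P[P[:,2]>.075];print("jar depth",len(t),(t.max(0)+t.min(0))/2,t.max(0)-t.min(0))
js=big(mask(ps,(8,120,60),(35,255,255),(165,180,225,250)))
P=cloud("side",js,ds);print("jar side",P.min(0),P.max(0))
y=big(mask(p,(18,120,100),(35,255,255),(250,180,300,235)));q=ray("top",pts(y),.003);print("disc",(q.max(0)+q.min(0))/2,q.max(0)-q.min(0),q.mean(0))
y=big(mask(ps,(18,120,100),(35,255,255),(260,190,315,215)));q=ray("side",pts(y),.003);print("disc side",q.mean(0),q.max(0)-q.min(0))
m=big(mask(p,(0,0,90),(180,90,255),(235,150,330,265)));h=cv2.convexHull(pts(m).astype(np.float32));q=ray("top",h,.003);print("mat",axis(q),cv2.boxPoints(axis(q)))
b=big(mask(p,(0,80,50),(14,255,255),(295,210,315,255)));q=ray("top",pts(b),.003);print("brown",axis(q))
hd=big(mask(p,(0,80,80),(25,255,255),(195,225,220,275)));q=ray("top",pts(hd),.010);print("handle",axis(q),cv2.boxPoints(axis(q)))
bl=big(mask(p,(0,0,110),(180,80,255),(195,180,220,240)));q=ray("top",pts(bl),.007);print("blade",axis(q),cv2.boxPoints(axis(q)))
al=(hd|bl);q=ray("top",pts(al),.009);print("all",axis(q),cv2.boxPoints(axis(q)))
al=mask(ps,(0,60,80),(25,255,255),(315,222,362,242));q=ray("side",pts(big(al)),.010);print("handle side",axis(q),q.min(0),q.max(0))
a=cv2.resize(p[90:170,160:340],None,fx=4,fy=4);b2=cv2.resize(p[175:275,180:330],None,fx=4.8,fy=4.8)
c=np.vstack([a,b2[:280,:720] if b2.shape[1]>=720 else b2]);
c=np.vstack([a[:, :720],cv2.resize(p[175:275,180:330],(420,280)).repeat(1,0) if 0 else np.pad(cv2.resize(p[175:275,180:330],(420,280)),((0,0),(0,300),(0,0)))])
cv2.imwrite("pics/crop1.png",c)
E
```

```text
jar depth 578 [0.6145 0.3216 0.0812] [0.0588 0.0591 0.0118]
jar side [ 0.5863  0.086  -0.0012] [0.7126 0.3566 0.0852]
disc [0.4582 0.1433 0.003 ] [0.0575 0.0566 0.    ] [0.4581 0.1433 0.003 ]
disc side [0.4587 0.1437 0.003 ] [0.0555 0.0507 0.    ]
mat ((0.45638126134872437, 0.12023348361253738), (0.15269465744495392, 0.22139182686805725), 86.28085327148438) [[0.341  0.0512]
 [0.5619 0.0369]
 [0.5718 0.1892]
 [0.3509 0.2036]]
brown ((0.39820727705955505, 0.07622598111629486), (0.012290454469621181, 0.06806537508964539), 86.14361572265625)
handle ((0.3580132722854614, 0.29027143120765686), (0.06832721084356308, 0.01322795171290636), 1.513261079788208) [[0.3237 0.296 ]
 [0.324  0.2828]
 [0.3923 0.2846]
 [0.392  0.2978]]
blade ((0.44844573736190796, 0.29708313941955566), (0.11173610389232635, 0.013342287391424179), 3.5457184314727783) [[0.3923 0.3003]
 [0.3931 0.287 ]
 [0.5046 0.2939]
 [0.5038 0.3072]]
all ((0.41379252076148987, 0.29428401589393616), (0.1803070604801178, 0.014221332035958767), 3.5252010822296143) [[0.3234 0.2958]
 [0.3242 0.2816]
 [0.5042 0.2927]
 [0.5033 0.3069]]
handle side ((0.3592233955860138, 0.29800957441329956), (0.07357888668775558, 0.0335572175681591), 6.482036590576172) [0.3236 0.2778 0.01  ] [0.3948 0.3152 0.01  ]
```

View pics/crop1.png

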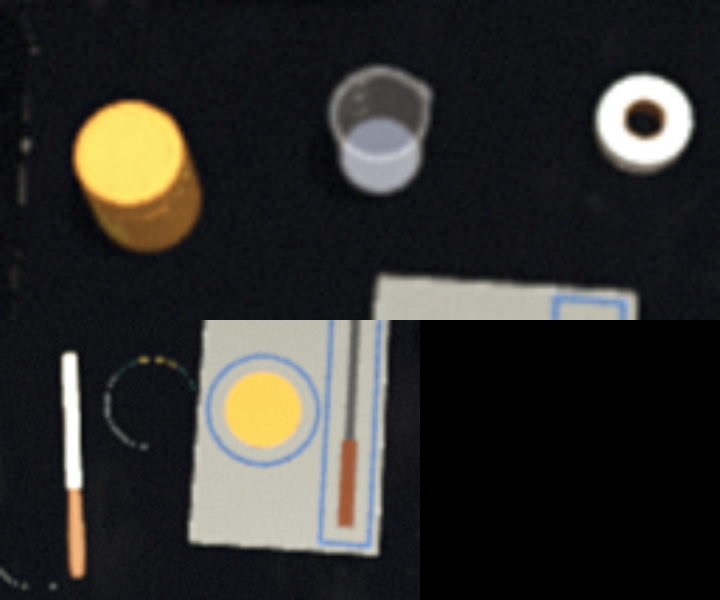

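The crop confirms the yellow screw-lid jar, with its lid at crop (130,155), and the white-bladed spatula, with its wooden handle at crop (76,530). I'll place the spatula first, then the jar. First a quick clearance check around the jar, plus the move numbers.

```bash
cat >> h.py <<'E'
from scipy.spatial.transform import Rotation as Ro
def go(target,yaw=None):
    """shift/turn in tool units to reach target; yaw=world angle of tool y, deg"""
    s=env.get_state(); q=s["orientation"]; R=Ro.from_quat(q[[1,2,3,0]])
    print("t",s["clock"],"tcp",s["tcp_pos"],"gap",s["finger_gap"],"F",s["wrist_force"])
    ty=R.as_matrix()[:,1]; y0=np.degrees(np.arctan2(ty[1],ty[0]));print("yaw",y0)
    if yaw is None: yaw=y0
    a=np.radians(yaw); ey=np.array([np.cos(a),np.sin(a),0]); ez=np.array([0,0,-1.]); G=np.c_[np.cross(ey,ez),ey,ez]
    print("rot first",(R.inv()*Ro.from_matrix(G)).as_rotvec(True)/360)
    print("then shift",G.T@(np.array(target)-s["tcp_pos"])/.02)
E
python3 - <<'E'
from h import *
T=np.load("top0.npz");d=T["d"];P=cloud("top",np.full(d.shape,255,np.uint8),d)
for x in np.arange(.2,.84,.08):
    print(round(x,2),[round(float(max(P[(abs(P[:,0]-x)<.04)&(abs(P[:,1]-y)<.04),2],default=-1)),2) for y in np.arange(0,.6,.08)])
go([.384,.2925,.12],93.5)
E
```

```text
0.2 [0.01, 0.02, 0.02, 0.02, 0.02, 0.01, 0.0, 0.39]
0.28 [0.02, 0.02, 0.01, 0.02, 0.02, 0.01, 0.01, 0.01]
0.36 [0.09, 0.01, 0.01, 0.01, 0.02, 0.01, 0.01, 0.01]
0.44 [0.09, 0.01, 0.01, 0.01, 0.01, 0.01, -0.21, -0.22]
0.52 [0.09, 0.01, 0.01, 0.01, 0.0, 0.01, -0.21, -0.21]
0.6 [0.02, 0.02, 0.07, 0.07, 0.09, 0.01, -0.21, -0.21]
0.68 [0.02, 0.02, 0.07, 0.07, 0.09, 0.29, 0.33, 0.31]
0.76 [0.11, 0.15, 0.28, 0.34, 0.07, 0.34, 0.33, 0.35]
t 0.1 tcp [0.142  0.5567 0.2305] gap 0.08515444986069914 F [-0.2141  0.4161 -0.1494]
yaw 75.68567076572458
rot first [-0.0003 -0.0001 -0.0495]
then shift [-11.2718 -13.9247   5.5251]
```

>>> arm_command([
  {"rot": [0, 0, -0.0165]},
  {"rot": [0, 0, -0.0165]},
  {"rot": [0, 0, -0.0165]},
  {"delta_pos": [-0.7, -0.87, 0.35]},
  {"delta_pos": [-0.7, -0.87, 0.35]},
  {"delta_pos": [-0.7, -0.87, 0.35]},
  {"delta_pos": [-0.7, -0.87, 0.35]},
  {"delta_pos": [-0.7, -0.87, 0.35]},
  {"delta_pos": [-0.7, -0.87, 0.35]},
  {"delta_pos": [-0.7, -0.87, 0.35]},
  {"delta_pos": [-0.7, -0.87, 0.35]},
  {"delta_pos": [-0.7, -0.87, 0.35]},
  {"delta_pos": [-0.7, -0.87, 0.35]},
  {"delta_pos": [-0.7, -0.87, 0.35]},
  {"delta_pos": [-0.7, -0.87, 0.35]},
  {"delta_pos": [-0.7, -0.87, 0.35]},
  {"delta_pos": [-0.7, -0.87, 0.35]},
  {"delta_pos": [-0.7, -0.87, 0.35]},
  {"delta_pos": [-0.7, -0.87, 0.35]},
])

```text
schema error: expected keys delta_pos, rot, fingers
```

Run:
```python
from h import *
go([.384,.2925,.004],93.5)
S=np.load("side0.npz");T=np.load("top0.npz")
for n,d in(("top",T["d"]),("side",S["d"])):
    P=cloud(n,np.full(d.shape,255,np.uint8),d)
    for z in(.05,.1,.15,.2,.25,.3):
        Q=P[(abs(P[:,2]-z)<.025)&(P[:,0]>.5)&(P[:,1]>.22)&(P[:,1]<.5)&(P[:,0]<.9)]
        r=np.hypot(Q[:,0]-.6145,Q[:,1]-.3216); Q=Q[r>.035];r=r[r>.035]
        if len(r): i=np.argsort(r)[min(5,len(r)-1)];print(n,z,r[i],Q[i])
```

```text
t 0.1 tcp [0.142  0.5567 0.2305] gap 0.08515444986069914 F [-0.2141  0.4161 -0.1494]
yaw 75.68567076572458
rot first [-0.0003 -0.0001 -0.0495]
then shift [-11.2718 -13.9247  11.3251]
top 0.05 0.13137898710198564 [0.7456 0.3135 0.0416]
top 0.1 0.19499318426573453 [0.8092 0.3323 0.1045]
top 0.15 0.1969157506867218 [0.8112 0.3124 0.138 ]
top 0.2 0.17076645612873004 [0.7564 0.4166 0.222 ]
top 0.25 0.1329340813850887 [0.6843 0.4347 0.2682]
top 0.3 0.13080671783445869 [0.6734 0.4384 0.2775]
side 0.05 0.13231747663096544 [0.7468 0.3227 0.0272]
side 0.1 0.20168199684292915 [0.8071 0.2618 0.0764]
side 0.15 0.2045080391735098 [0.8132 0.2732 0.1324]
side 0.2 0.19033277613881844 [0.682  0.4996 0.2233]
side 0.25 0.14298489656329716 [0.6677 0.4543 0.2748]
side 0.3 0.13411095426561848 [0.6684 0.4444 0.2803]
```

>>> arm_command([
  {"delta_pos": [0, 0, 0], "rot": [0, 0, -0.0165], "fingers": 0},
  {"delta_pos": [0, 0, 0], "rot": [0, 0, -0.0165], "fingers": 0},
  {"delta_pos": [0, 0, 0], "rot": [0, 0, -0.0165], "fingers": 0},
  {"delta_pos": [-0.7, -0.87, 0.35], "rot": [0, 0, 0], "fingers": 0},
  {"delta_pos": [-0.7, -0.87, 0.35], "rot": [0, 0, 0], "fingers": 0},
  {"delta_pos": [-0.7, -0.87, 0.35], "rot": [0, 0, 0], "fingers": 0},
  {"delta_pos": [-0.7, -0.87, 0.35], "rot": [0, 0, 0], "fingers": 0},
  {"delta_pos": [-0.7, -0.87, 0.35], "rot": [0, 0, 0], "fingers": 0},
  {"delta_pos": [-0.7, -0.87, 0.35], "rot": [0, 0, 0], "fingers": 0},
  {"delta_pos": [-0.7, -0.87, 0.35], "rot": [0, 0, 0], "fingers": 0},
  {"delta_pos": [-0.7, -0.87, 0.35], "rot": [0, 0, 0], "fingers": 0},
  {"delta_pos": [-0.7, -0.87, 0.35], "rot": [0, 0, 0], "fingers": 0},
  {"delta_pos": [-0.7, -0.87, 0.35], "rot": [0, 0, 0], "fingers": 0},
  {"delta_pos": [-0.7, -0.87, 0.35], "rot": [0, 0, 0], "fingers": 0},
  {"delta_pos": [-0.7, -0.87, 0.35], "rot": [0, 0, 0], "fingers": 0},
  {"delta_pos": [-0.7, -0.87, 0.35], "rot": [0, 0, 0], "fingers": 0},
  {"delta_pos": [-0.7, -0.87, 0.35], "rot": [0, 0, 0], "fingers": 0},
  {"delta_pos": [-0.7, -0.87, 0.35], "rot": [0, 0, 0], "fingers": 0},
  {"delta_pos": [-0.7, -0.87, 0.35], "rot": [0, 0, 0], "fingers": 0},
])

```text
clock: 2.0
tcp_pos: [0.383, 0.2921, 0.1187]
orientation: [-0.0, -0.031, 1.0, -0.0]
wrist_force: [-0.3, 0.4, 0.1]
finger_gap: 0.0855
```

```bash
python3 -c "
from h import *
go([.384,.2925,.004],93.5)"
```

```text
t 2.0 tcp [0.383  0.2921 0.1187] gap 0.08549470795198827 F [-0.2509  0.3542  0.136 ]
yaw 93.50471047457827
rot first [-0.     -0.0001  0.    ]
then shift [-0.05    0.0166  5.7351]
```

>>> arm_command([
  {"delta_pos": [0, 0, 0.8], "rot": [0, 0, 0], "fingers": 0.5},
  {"delta_pos": [0, 0, 0.8], "rot": [0, 0, 0], "fingers": 0.5},
  {"delta_pos": [0, 0, 0.8], "rot": [0, 0, 0], "fingers": 0.5},
  {"delta_pos": [0, 0, 0.8], "rot": [0, 0, 0], "fingers": 0.5},
  {"delta_pos": [0, 0, 0.8], "rot": [0, 0, 0], "fingers": 0.5},
  {"delta_pos": [0, 0, 0.8], "rot": [0, 0, 0], "fingers": 0.5},
  {"delta_pos": [-0.05, 0, 0.6], "rot": [0, 0, 0], "fingers": 0.5},
  {"delta_pos": [0, 0, 0.35], "rot": [0, 0, 0], "fingers": 0.5},
  {"delta_pos": [0, 0, 0], "rot": [0, 0, 0], "fingers": 0.5},
], squeeze=30)

```text
clock: 2.9
tcp_pos: [0.3831, 0.2927, 0.0034]
orientation: [-0.001, -0.031, 1.0, -0.0]
wrist_force: [0.1, 1.0, 0.1]
finger_gap: 0.0428
```

>>> arm_command([
  {"delta_pos": [0, 0, 0], "rot": [0, 0, 0], "fingers": 1},
  {"delta_pos": [0, 0, 0], "rot": [0, 0, 0], "fingers": 1},
  {"delta_pos": [0, 0, 0], "rot": [0, 0, 0], "fingers": 1},
  {"delta_pos": [0, 0, 0], "rot": [0, 0, 0], "fingers": 1},
  {"delta_pos": [0, 0, 0], "rot": [0, 0, 0], "fingers": 1},
  {"delta_pos": [0, 0, 0], "rot": [0, 0, 0], "fingers": 1},
], squeeze=30)

```text
clock: 3.5
tcp_pos: [0.3844, 0.2934, 0.0049]
orientation: [0.001, -0.031, 1.0, 0.0]
wrist_force: [-0.5, 0.2, 4.5]
finger_gap: 0.0085
```

>>> arm_command([
  {"delta_pos": [0, 0, 0], "rot": [0, 0, 0], "fingers": 1},
  {"delta_pos": [0, 0, 0], "rot": [0, 0, 0], "fingers": 1},
])

```text
clock: 3.7
tcp_pos: [0.3844, 0.2935, 0.0049]
orientation: [0.001, -0.031, 1.0, 0.0]
wrist_force: [0.2, 0.7, 5.7]
finger_gap: 0.0085
```

Run:
```python
from h import *
a,_=env.read_camera("side"); b,_=env.read_camera("top")
x=cv2.resize(a[180:260,250:370],None,fx=6,fy=6)[:,:720]; y=np.pad(cv2.resize(b[170:280,150:270],None,fx=1,fy=1),((0,0),(0,600),(0,0)))
cv2.imwrite("pics/g1.png",np.vstack([x,y])); print(env.get_state()["finger_gap"])
```

```text
0.008596069972953198
```

View pics/g1.png

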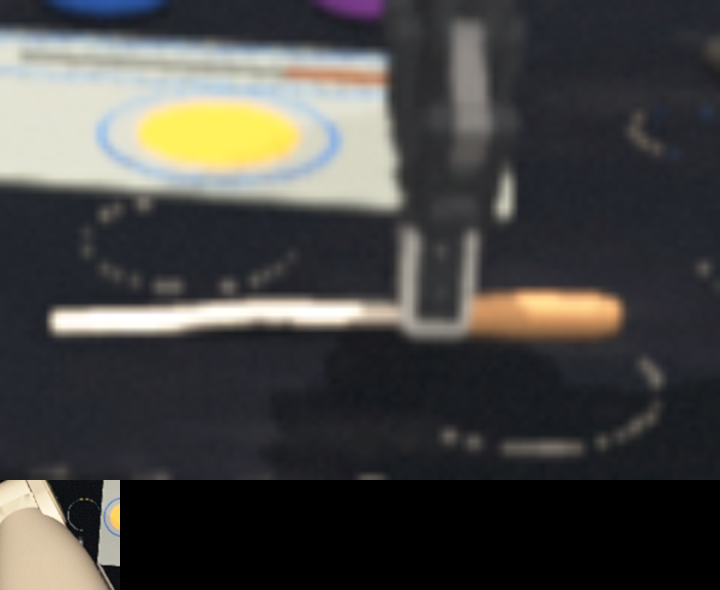

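The spatula lies between the pads at the planned place, with pad centre at about crop x 437 and the handle end at about crop x 622. The gap reads only 8.5 mm, so I'll do a small test lift.

>>> arm_command([
  {"delta_pos": [0, 0, -0.3], "rot": [0, 0, 0], "fingers": 1},
  {"delta_pos": [0, 0, -0.5], "rot": [0, 0, 0], "fingers": 1},
  {"delta_pos": [0, 0, -0.5], "rot": [0, 0, 0], "fingers": 1},
  {"delta_pos": [0, 0, -0.5], "rot": [0, 0, 0], "fingers": 1},
  {"delta_pos": [0, 0, 0], "rot": [0, 0, 0], "fingers": 1},
  {"delta_pos": [0, 0, 0], "rot": [0, 0, 0], "fingers": 1},
])

```text
clock: 4.4
tcp_pos: [0.3841, 0.2933, 0.0408]
orientation: [0.001, -0.031, 1.0, 0.0]
wrist_force: [-0.1, 0.5, -0.2]
finger_gap: 0.0085
```

Run:
```python
from h import *
a,_=env.read_camera("side"); cv2.imwrite("pics/g2.png",cv2.resize(a[180:260,250:370],None,fx=6,fy=6))
go([.4234,.0742,.08],86.3)
```

```text
t 4.45 tcp [0.3838 0.2931 0.0404] gap 0.008481876967580694 F [ 0.5589  0.0258 -0.48  ]
yaw 93.50830892657712
rot first [0.   0.   0.02]
then shift [ -2.6833 -10.7933  -1.9815]
```

View pics/g2.png

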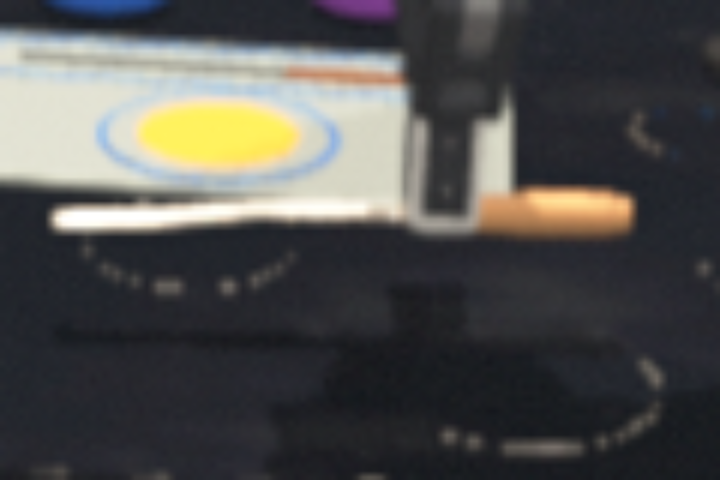

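It lifted level and is firmly held, with the tip at crop (50,218) and the end at (633,212). I'll carry it to above the long mark.

>>> arm_command([
  {"delta_pos": [0, 0, -0.5], "rot": [0, 0, 0.01], "fingers": 1},
  {"delta_pos": [0, 0, -0.5], "rot": [0, 0, 0.01], "fingers": 1},
  {"delta_pos": [-0.1, -0.4, -0.5], "rot": [0, 0, 0], "fingers": 1},
  {"delta_pos": [-0.19, -0.75, -0.5], "rot": [0, 0, 0], "fingers": 1},
  {"delta_pos": [-0.19, -0.8, 0], "rot": [0, 0, 0], "fingers": 1},
  {"delta_pos": [-0.19, -0.8, 0], "rot": [0, 0, 0], "fingers": 1},
  {"delta_pos": [-0.19, -0.8, 0], "rot": [0, 0, 0], "fingers": 1},
  {"delta_pos": [-0.19, -0.8, 0], "rot": [0, 0, 0], "fingers": 1},
  {"delta_pos": [-0.2, -0.8, 0], "rot": [0, 0, 0], "fingers": 1},
  {"delta_pos": [-0.2, -0.8, 0], "rot": [0, 0, 0], "fingers": 1},
  {"delta_pos": [-0.2, -0.8, 0], "rot": [0, 0, 0], "fingers": 1},
  {"delta_pos": [-0.2, -0.8, 0], "rot": [0, 0, 0], "fingers": 1},
  {"delta_pos": [-0.2, -0.8, 0], "rot": [0, 0, 0], "fingers": 1},
  {"delta_pos": [-0.2, -0.8, 0], "rot": [0, 0, 0], "fingers": 1},
  {"delta_pos": [-0.2, -0.8, 0], "rot": [0, 0, 0], "fingers": 1},
  {"delta_pos": [-0.2, -0.8, 0], "rot": [0, 0, 0], "fingers": 1},
  {"delta_pos": [0, 0, 0], "rot": [0, 0, 0], "fingers": 1},
  {"delta_pos": [0, 0, 0], "rot": [0, 0, 0], "fingers": 1},
])

```text
clock: 6.25
tcp_pos: [0.4225, 0.0748, 0.0802]
orientation: [-0.0, 0.032, 0.999, 0.0]
wrist_force: [-0.5, -0.0, 0.0]
finger_gap: 0.0085
```

Run:
```python
from h import *
go([.4234,.0742,.009],86.3)
T=np.load("top0.npz");p,d=T["p"],T["d"]
for lo,hi in(((100,120,60),(125,255,255)),((130,80,60),(165,255,255))):
    P=cloud("top",big(mask(p,lo,hi,(330,150,385,255))),d);t=P[P[:,2]>.075];print((t.max(0)+t.min(0))/2,t.max(0)-t.min(0))
a,_=env.read_camera("side");b,_=env.read_camera("top");cv2.imwrite("pics/p1.png",np.vstack([cv2.resize(a[130:250,220:380],(560,420)),np.pad(b[140:280,210:390],((0,0),(0,380),(0,0)))]))
```

```text
t 6.25 tcp [0.4225 0.0748 0.0802] gap 0.008513906756614814 F [-0.4883 -0.0243  0.0488]
yaw 86.28497413108448
rot first [ 0.     -0.0001 -0.    ]
then shift [-0.0458 -0.026   3.5612]
[ 0.5141 -0.027   0.0819] [0.0584 0.0582 0.0135]
[ 0.3947 -0.0341  0.0823] [0.0589 0.0572 0.0133]
```

View pics/p1.png

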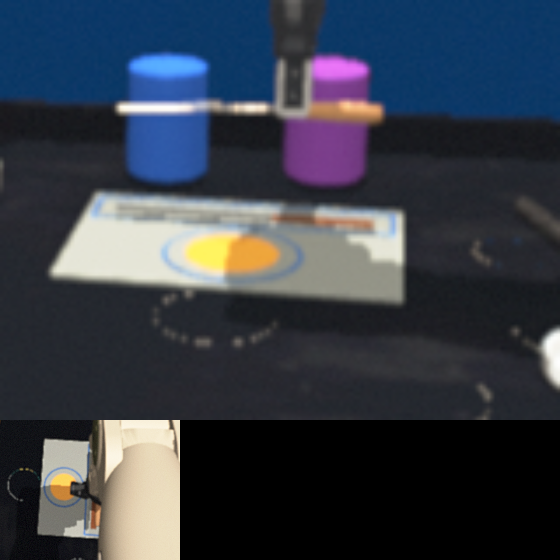

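The spatula hangs level above its mark: tip at crop (117,107), handle end at (382,113). I'll check those ends by ray before lowering.

Run:
```python
from h import *
print(ray("side",[[220+117/3.5,130+107/3.5],[220+383/3.5,130+113/3.5]],.081), "want (.5431,.0665) (.3635,.0781)")
```

```text
[[0.5402 0.0846 0.081 ]
 [0.3614 0.0763 0.081 ]] want (.5431,.0665) (.3635,.0781)
```

>>> arm_command([
  {"delta_pos": [-0.04, 0, 0.6], "rot": [0, 0, 0], "fingers": 1},
  {"delta_pos": [0, 0, 0.8], "rot": [0, 0, 0], "fingers": 1},
  {"delta_pos": [0, 0, 0.8], "rot": [0, 0, 0], "fingers": 1},
  {"delta_pos": [0, 0, 0.5], "rot": [0, 0, 0], "fingers": 1},
  {"delta_pos": [0, 0, 0.3], "rot": [0, 0, 0], "fingers": 1},
  {"delta_pos": [0, 0, 0], "rot": [0, 0, 0], "fingers": 1},
  {"delta_pos": [0, 0, 0], "rot": [0, 0, 0], "fingers": 1},
])

```text
clock: 7.05
tcp_pos: [0.4239, 0.0752, 0.0206]
orientation: [0.0, 0.032, 0.999, 0.0]
wrist_force: [0.7, 0.6, 0.0]
finger_gap: 0.0084
```

>>> arm_command([
  {"delta_pos": [-0.05, -0.05, 0.25], "rot": [0, 0, 0], "fingers": 1},
  {"delta_pos": [0, 0, 0.2], "rot": [0, 0, 0], "fingers": 1},
  {"delta_pos": [0, 0, 0.1], "rot": [0, 0, 0], "fingers": 1},
  {"delta_pos": [0, 0, 0.05], "rot": [0, 0, 0], "fingers": 1},
  {"delta_pos": [0, 0, 0], "rot": [0, 0, 0], "fingers": 1},
  {"delta_pos": [0, 0, 0], "rot": [0, 0, 0], "fingers": 1},
])

```text
clock: 7.65
tcp_pos: [0.4246, 0.074, 0.0083]
orientation: [0.0, 0.032, 0.999, 0.0]
wrist_force: [-0.3, -0.4, -0.5]
finger_gap: 0.0085
```

>>> arm_command([
  {"delta_pos": [0, 0, 0.04], "rot": [0, 0, 0], "fingers": 1},
  {"delta_pos": [0, 0, 0], "rot": [0, 0, 0], "fingers": 1},
  {"delta_pos": [0, 0, 0], "rot": [0, 0, 0], "fingers": 0.8},
  {"delta_pos": [0, 0, 0], "rot": [0, 0, 0], "fingers": 0.6},
  {"delta_pos": [0, 0, 0], "rot": [0, 0, 0], "fingers": 0.55},
  {"delta_pos": [0, 0, 0], "rot": [0, 0, 0], "fingers": 0.55},
  {"delta_pos": [0, 0, 0], "rot": [0, 0, 0], "fingers": 0.55},
])

```text
clock: 8.35
tcp_pos: [0.4245, 0.074, 0.0074]
orientation: [-0.0, 0.032, 0.999, 0.0]
wrist_force: [1.4, -0.2, -0.5]
finger_gap: 0.0385
```

>>> arm_command([
  {"delta_pos": [0, 0, -0.4], "rot": [0, 0, 0], "fingers": 0.55},
  {"delta_pos": [0, 0, -0.8], "rot": [0, 0, 0], "fingers": 0.5},
  {"delta_pos": [0, 0, -1], "rot": [0, 0, 0], "fingers": 0},
  {"delta_pos": [0, 0, -1], "rot": [0, 0, 0], "fingers": 0},
  {"delta_pos": [0, 0, -1], "rot": [0, 0, 0], "fingers": 0},
  {"delta_pos": [-0.3, 0.45, -1], "rot": [0, 0, 0], "fingers": 0},
  {"delta_pos": [-0.6, 0.9, -0.8], "rot": [0, 0, 0], "fingers": 0},
  {"delta_pos": [-0.6, 0.9, 0], "rot": [0, 0, 0], "fingers": 0},
  {"delta_pos": [-0.6, 0.9, 0], "rot": [0, 0, 0], "fingers": 0},
  {"delta_pos": [-0.6, 0.9, 0], "rot": [0, 0, 0], "fingers": 0},
  {"delta_pos": [-0.6, 0.9, 0], "rot": [0, 0, 0], "fingers": 0},
  {"delta_pos": [-0.6, 0.9, 0], "rot": [0, 0, 0], "fingers": 0},
  {"delta_pos": [-0.6, 0.9, 0], "rot": [0, 0, 0], "fingers": 0},
  {"delta_pos": [-0.6, 0.9, 0], "rot": [0, 0, 0], "fingers": 0},
  {"delta_pos": [-0.6, 0.9, 0], "rot": [0, 0, 0], "fingers": 0},
  {"delta_pos": [-0.6, 0.9, 0], "rot": [0, 0, 0], "fingers": 0},
  {"delta_pos": [-0.6, 0.9, 0], "rot": [0, 0, 0], "fingers": 0},
  {"delta_pos": [-0.6, 0.9, 0], "rot": [0, 0, 0], "fingers": 0},
  {"delta_pos": [-0.6, 0.9, 0], "rot": [0, 0, 0], "fingers": 0},
  {"delta_pos": [0, 0, 0], "rot": [0, 0, 0], "fingers": 0},
])

```text
clock: 10.35
tcp_pos: [0.603, 0.3079, 0.1276]
orientation: [0.001, 0.031, 1.0, 0.0]
wrist_force: [-1.3, -0.6, 0.3]
finger_gap: 0.0855
```

Run:
```python
from h import *
go([.6145,.3216,.026],86.3)
b,_=env.read_camera("top");a,_=env.read_camera("side")
np.savez("t2.npz",p=b)
cv2.imwrite("pics/p2.png",np.vstack([cv2.resize(a[110:260,150:350],(800,600))[:380],np.pad(cv2.resize(b[150:265,235:330],(182,220)),((0,0),(0,618),(0,0)))]))
```

```text
t 10.35 tcp [0.603  0.3079 0.1276] gap 0.08547076636050717 F [-1.269  -0.6006  0.2656]
yaw 86.40069706114876
rot first [0.0001 0.0002 0.0003]
then shift [-0.5277  0.7223  5.0777]
```

View pics/p2.png

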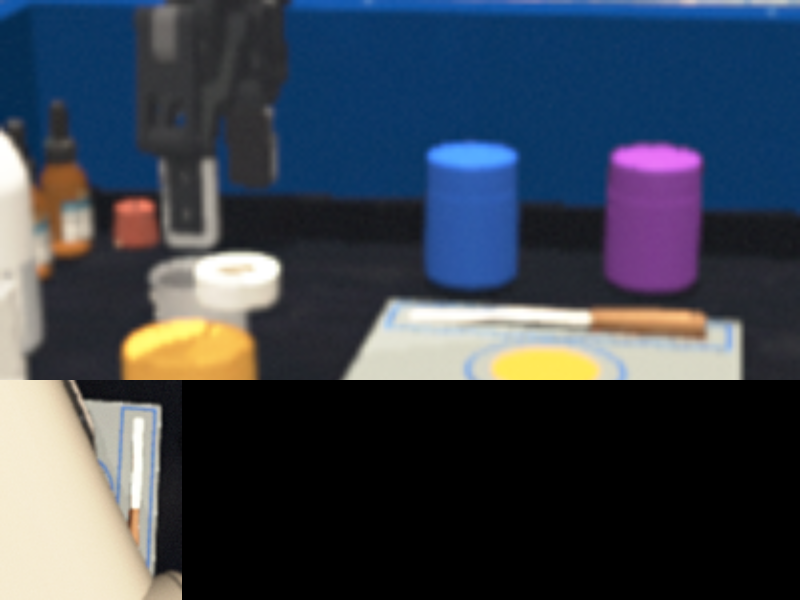

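The spatula lies inside the long mark with its handle over the brown end. In the side crop its tip is at about (405,318) and its end at (705,322). Next I'll align over the jar and descend.

>>> arm_command([
  {"delta_pos": [-0.27, 0.36, 0], "rot": [0, 0, 0], "fingers": 0},
  {"delta_pos": [-0.26, 0.36, 0], "rot": [0, 0, 0], "fingers": 0},
  {"delta_pos": [0, 0, 0], "rot": [0, 0, 0], "fingers": 0},
  {"delta_pos": [0, 0, 0.6], "rot": [0, 0, 0], "fingers": 0},
  {"delta_pos": [0, 0, 0.8], "rot": [0, 0, 0], "fingers": 0},
  {"delta_pos": [0, 0, 0.6], "rot": [0, 0, 0], "fingers": 0},
  {"delta_pos": [0, 0, 0], "rot": [0, 0, 0], "fingers": 0},
])

```text
clock: 11.15
tcp_pos: [0.6114, 0.3188, 0.0844]
orientation: [-0.002, 0.032, 0.999, -0.001]
wrist_force: [-1.3, -0.2, -0.3]
finger_gap: 0.0857
```

```bash
python3 -c "
from h import *
go([.6145,.3216,.026],86.3)"
```

```text
t 11.15 tcp [0.6114 0.3188 0.0844] gap 0.08570593042613191 F [-1.3008 -0.2331 -0.2969]
yaw 86.2950256391364
rot first [-0.0003 -0.0007 -0.    ]
then shift [-0.1442  0.1491  2.9214]
```

>>> arm_command([
  {"delta_pos": [-0.14, 0.15, 0.2], "rot": [0, 0, 0], "fingers": 0},
  {"delta_pos": [0, 0, 0.6], "rot": [0, 0, 0], "fingers": 0},
  {"delta_pos": [0, 0, 0.7], "rot": [0, 0, 0], "fingers": 0},
  {"delta_pos": [0, 0, 0.7], "rot": [0, 0, 0], "fingers": 0},
  {"delta_pos": [0, 0, 0.5], "rot": [0, 0, 0], "fingers": 0},
  {"delta_pos": [0, 0, 0.2], "rot": [0, 0, 0], "fingers": 0},
  {"delta_pos": [0, 0, 0], "rot": [0, 0, 0], "fingers": 0},
  {"delta_pos": [0, 0, 0], "rot": [0, 0, 0], "fingers": 0},
])

```text
clock: 11.95
tcp_pos: [0.6166, 0.3227, 0.0298]
orientation: [0.0, 0.032, 0.999, 0.0]
wrist_force: [0.6, 0.3, 0.4]
finger_gap: 0.0852
```

>>> arm_command([
  {"delta_pos": [0.05, 0, 0.1], "rot": [0, 0, 0], "fingers": 0.15},
  {"delta_pos": [0, 0, 0], "rot": [0, 0, 0], "fingers": 0.2},
  {"delta_pos": [0, 0, 0], "rot": [0, 0, 0], "fingers": 0.25},
  {"delta_pos": [0, 0, 0], "rot": [0, 0, 0], "fingers": 0.3},
  {"delta_pos": [0, 0, 0], "rot": [0, 0, 0], "fingers": 0.35},
  {"delta_pos": [0, 0, 0], "rot": [0, 0, 0], "fingers": 0.5},
  {"delta_pos": [0, 0, 0], "rot": [0, 0, 0], "fingers": 1},
  {"delta_pos": [0, 0, 0], "rot": [0, 0, 0], "fingers": 1},
  {"delta_pos": [0, 0, 0], "rot": [0, 0, 0], "fingers": 1},
  {"delta_pos": [0, 0, 0], "rot": [0, 0, 0], "fingers": 1},
], squeeze=40)

```text
clock: 12.95
tcp_pos: [0.6157, 0.3229, 0.0282]
orientation: [0.0, 0.032, 0.999, 0.0]
wrist_force: [-0.3, 1.8, 6.1]
finger_gap: 0.0603
```

>>> arm_command([
  {"delta_pos": [0, 0, -0.2], "rot": [0, 0, 0], "fingers": 1},
  {"delta_pos": [0, 0, -0.5], "rot": [0, 0, 0], "fingers": 1},
  {"delta_pos": [0, 0, -0.8], "rot": [0, 0, 0], "fingers": 1},
  {"delta_pos": [0, 0, -0.8], "rot": [0, 0, 0], "fingers": 1},
  {"delta_pos": [0, 0, -0.7], "rot": [0, 0, 0], "fingers": 1},
  {"delta_pos": [0, 0, -0.4], "rot": [0, 0, 0], "fingers": 1},
  {"delta_pos": [0, 0, 0], "rot": [0, 0, 0], "fingers": 1},
])

```text
clock: 13.65
tcp_pos: [0.6163, 0.3229, 0.0971]
orientation: [0.001, 0.032, 0.999, 0.0]
wrist_force: [-0.1, -0.3, -2.6]
finger_gap: 0.0602
```

Run:
```python
from h import *
p,d=env.read_camera("side")
j=big(mask(p,(8,120,60),(35,255,255),(150,110,240,260)));P=cloud("side",j,d);P=P[P[:,1]>.25]
print("jar z",P[:,2].min(),P[:,2].max(),"x mid",(P[:,0].min()+P[:,0].max())/2, cv2.minAreaRect(pts(j).astype(np.float32)))
go([.4588,.1435,.1],86.3)
```

```text
jar z 0.06966545603052243 0.16679768814400298 x mid 0.6168963523238975 ((195.5, 181.5), (53.0, 35.0), 90.0)
t 13.7 tcp [0.6157 0.3227 0.096 ] gap 0.060229621546398625 F [-0.9819  0.0288 -3.1483]
yaw 86.30398773971059
rot first [0.0001 0.0001 0.    ]
then shift [ 7.25   -9.4487 -0.1997]
```

The jar lifted upright and weighs about 2.6–3 N at the wrist. I'll carry it to the round mark.

>>> arm_command([
  {"delta_pos": [0.3, -0.4, 0], "rot": [0, 0, 0], "fingers": 1},
  {"delta_pos": [0.5, -0.65, 0], "rot": [0, 0, 0], "fingers": 1},
  {"delta_pos": [0.6, -0.8, 0], "rot": [0, 0, 0], "fingers": 1},
  {"delta_pos": [0.6, -0.8, 0], "rot": [0, 0, 0], "fingers": 1},
  {"delta_pos": [0.6, -0.8, 0], "rot": [0, 0, 0], "fingers": 1},
  {"delta_pos": [0.6, -0.8, 0], "rot": [0, 0, 0], "fingers": 1},
  {"delta_pos": [0.6, -0.8, 0], "rot": [0, 0, 0], "fingers": 1},
  {"delta_pos": [0.6, -0.8, 0], "rot": [0, 0, 0], "fingers": 1},
  {"delta_pos": [0.6, -0.8, 0], "rot": [0, 0, 0], "fingers": 1},
  {"delta_pos": [0.6, -0.8, 0], "rot": [0, 0, 0], "fingers": 1},
  {"delta_pos": [0.6, -0.75, 0], "rot": [0, 0, 0], "fingers": 1},
  {"delta_pos": [0.5, -0.55, 0], "rot": [0, 0, 0], "fingers": 1},
  {"delta_pos": [0.3, -0.4, 0], "rot": [0, 0, 0], "fingers": 1},
  {"delta_pos": [0.15, -0.1, 0], "rot": [0, 0, 0], "fingers": 1},
  {"delta_pos": [0, 0, 0], "rot": [0, 0, 0], "fingers": 1},
  {"delta_pos": [0, 0, 0], "rot": [0, 0, 0], "fingers": 1},
])

```text
clock: 15.3
tcp_pos: [0.4614, 0.1475, 0.0956]
orientation: [0.0, 0.032, 0.999, 0.0]
wrist_force: [-0.8, -0.6, -2.4]
finger_gap: 0.0603
```

Run:
```python
from h import *
go([.4588,.1435,.032],86.3)
```

```text
t 15.3 tcp [0.4614 0.1475 0.0956] gap 0.06031101352420868 F [-0.7569 -0.6029 -2.351 ]
yaw 86.31797972127194
rot first [0.0001 0.0001 0.    ]
then shift [ 0.1159 -0.2102  3.1783]
```

>>> arm_command([
  {"delta_pos": [0.12, -0.21, 0.4], "rot": [0, 0, 0], "fingers": 1},
  {"delta_pos": [0, 0, 0.8], "rot": [0, 0, 0], "fingers": 1},
  {"delta_pos": [0, 0, 0.8], "rot": [0, 0, 0], "fingers": 1},
  {"delta_pos": [0, 0, 0.6], "rot": [0, 0, 0], "fingers": 1},
  {"delta_pos": [0, 0, 0.3], "rot": [0, 0, 0], "fingers": 1},
  {"delta_pos": [0, 0, 0.15], "rot": [0, 0, 0], "fingers": 1},
  {"delta_pos": [0, 0, 0], "rot": [0, 0, 0], "fingers": 1},
  {"delta_pos": [0, 0, 0], "rot": [0, 0, 0], "fingers": 1},
])

```text
clock: 16.1
tcp_pos: [0.4586, 0.1433, 0.0349]
orientation: [0.0, 0.032, 0.999, 0.0]
wrist_force: [0.5, 0.5, -3.0]
finger_gap: 0.0603
```

>>> arm_command([
  {"delta_pos": [0, 0, 0.1], "rot": [0, 0, 0], "fingers": 1},
  {"delta_pos": [0, 0, 0.06], "rot": [0, 0, 0], "fingers": 1},
  {"delta_pos": [0, 0, 0], "rot": [0, 0, 0], "fingers": 1},
  {"delta_pos": [0, 0, 0], "rot": [0, 0, 0], "fingers": 1},
])

```text
clock: 16.5
tcp_pos: [0.4581, 0.1432, 0.0314]
orientation: [0.0, 0.032, 0.999, 0.0]
wrist_force: [-0.5, -0.3, -3.2]
finger_gap: 0.0598
```

>>> arm_command([
  {"delta_pos": [0, 0, 0.05], "rot": [0, 0, 0], "fingers": 1},
  {"delta_pos": [0, 0, 0], "rot": [0, 0, 0], "fingers": 1},
  {"delta_pos": [0, 0, 0.03], "rot": [0, 0, 0], "fingers": 1},
  {"delta_pos": [0, 0, 0], "rot": [0, 0, 0], "fingers": 1},
])

```text
clock: 16.9
tcp_pos: [0.4582, 0.1432, 0.0312]
orientation: [0.0, 0.032, 0.999, 0.0]
wrist_force: [-5.5, -1.6, 12.3]
finger_gap: 0.0603
```

>>> arm_command([
  {"delta_pos": [0, 0, -0.04], "rot": [0, 0, 0], "fingers": 1},
  {"delta_pos": [0, 0, 0], "rot": [0, 0, 0], "fingers": 0.3},
  {"delta_pos": [0, 0, 0], "rot": [0, 0, 0], "fingers": 0.2},
  {"delta_pos": [0, 0, 0], "rot": [0, 0, 0], "fingers": 0.1},
  {"delta_pos": [0, 0, 0], "rot": [0, 0, 0], "fingers": 0},
  {"delta_pos": [0, 0, 0], "rot": [0, 0, 0], "fingers": 0},
  {"delta_pos": [0, 0, 0], "rot": [0, 0, 0], "fingers": 0},
  {"delta_pos": [0, 0, 0], "rot": [0, 0, 0], "fingers": 0},
])

```text
clock: 17.7
tcp_pos: [0.4581, 0.1432, 0.0304]
orientation: [-0.0, 0.032, 0.999, 0.0]
wrist_force: [0.1, -0.2, 0.8]
finger_gap: 0.0852
```

>>> arm_command([
  {"delta_pos": [0, 0, -0.3], "rot": [0, 0, 0], "fingers": 0},
  {"delta_pos": [0, 0, -0.6], "rot": [0, 0, 0], "fingers": 0},
  {"delta_pos": [0, 0, -1], "rot": [0, 0, 0], "fingers": 0},
  {"delta_pos": [0, 0, -1], "rot": [0, 0, 0], "fingers": 0},
  {"delta_pos": [0, 0, -1], "rot": [0, 0, 0], "fingers": 0},
  {"delta_pos": [0, 0, -1], "rot": [0, 0, 0], "fingers": 0},
  {"delta_pos": [0, 0, -1], "rot": [0, 0, 0], "fingers": 0},
  {"delta_pos": [0.5, 0.8, 0], "rot": [0, 0, 0], "fingers": 0},
  {"delta_pos": [0.7, 1, 0], "rot": [0, 0, 0], "fingers": 0},
  {"delta_pos": [0.7, 1, 0], "rot": [0, 0, 0], "fingers": 0},
  {"delta_pos": [0.7, 1, 0], "rot": [0, 0, 0], "fingers": 0},
  {"delta_pos": [0.7, 1, 0], "rot": [0, 0, 0], "fingers": 0},
  {"delta_pos": [0.7, 1, 0], "rot": [0, 0, 0], "fingers": 0},
  {"delta_pos": [0.7, 1, 0], "rot": [0, 0, 0], "fingers": 0},
  {"delta_pos": [0.7, 1, 0], "rot": [0, 0, 0], "fingers": 0},
  {"delta_pos": [0.7, 1, 0], "rot": [0, 0, 0], "fingers": 0},
  {"delta_pos": [0.7, 1, 0], "rot": [0, 0, 0], "fingers": 0},
  {"delta_pos": [0.7, 1, 0], "rot": [0, 0, 0], "fingers": 0},
  {"delta_pos": [0.7, 1, 0], "rot": [0, 0, 0], "fingers": 0},
  {"delta_pos": [0, 0, 0], "rot": [0, 0, 0], "fingers": 0},
])

```text
clock: 19.7
tcp_pos: [0.3086, 0.3912, 0.1497]
orientation: [0.0, 0.031, 1.0, 0.001]
wrist_force: [0.1, -0.8, -0.1]
finger_gap: 0.0855
```

Run:
```python
from h import *
p,d=env.read_camera("top");a,_=env.read_camera("side")
print(env.get_state()["tcp_pos"])
C=np.array([.4564,.1202]);th=np.radians(-3.7);M=np.array([[np.cos(th),-np.sin(th)],[np.sin(th),np.cos(th)]])
P=cloud("top",big(mask(p,(8,120,60),(35,255,255),(235,160,300,250))),d);t=P[P[:,2]>.08]
c=(t.max(0)+t.min(0))/2;print("jar",c,t.max(0)-t.min(0),"in mark",(c[:2]-C)@M-[0,.023])
hd=big(mask(p,(0,80,80),(20,255,255),(295,205,320,260)));bl=big(mask(p,(0,0,215),(180,60,255),(298,160,318,230)))
for n,m,z in(("handle",hd,.014),("blade",bl,.01)):
    q=(ray("top",pts(m),z)[:,:2]-C)@M-[0,-.048]; lo=q[q[:,0]<q[:,0].min()+.006].mean(0);hi=q[q[:,0]>q[:,0].max()-.006].mean(0)
    print(n,"x",q[:,0].min(),q[:,0].max(),"ends",lo,hi)
cv2.imwrite("pics/f.png",np.vstack([cv2.resize(p[90:270,170:390],(550,450))[:330],cv2.resize(a[130:250,170:390],(550,270))]))
```

```text
[0.3095 0.3895 0.1493]
jar [0.4581 0.1416 0.0855] [0.058  0.0564 0.0108] in mark [ 0.0003 -0.0016]
handle x -0.09020367871502209 -0.020928950203924407 ends [-0.0873  0.0004] [-0.0239  0.0009]
blade x -0.018148902651608966 0.09089949304387396 ends [-0.0157 -0.0013] [0.0878 0.0008]
```

View pics/f.png

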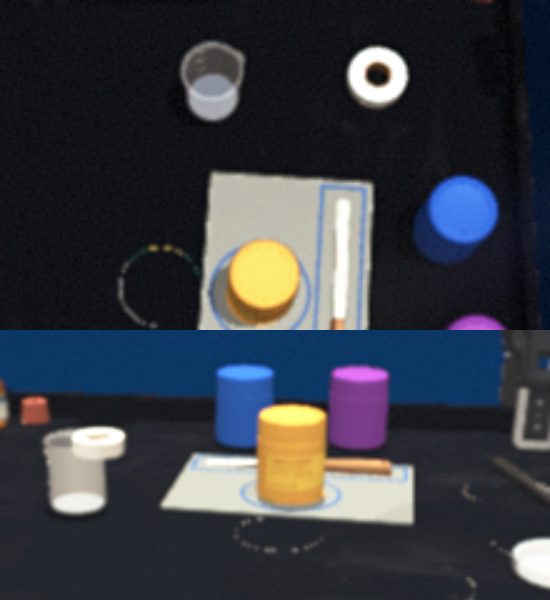

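The jar stands upright in the ring at crop (263,285). The spatula lies along its mark at about (342,260), handle at the brown end, and the beaker and tape roll haven't moved. Handing in.

```bash
python3 -c "
from workcell import env
print(env.hand_in())"
```

```text
the job is handed in; nothing more can be done
None
```

The spatula and then the jar were set down on their marks, and I handed the job in at about 20 s of the 61 s allowed.

**Last checks:** these come from the final top and side views.
- **Jar:** it stands upright, about 2 mm from the centre of the round mark.
- **Spatula:** the handle end is at x = -90 mm and the blade tip at x = +91 mm in the mark's frame. Both are within about 1 mm across, with the handle over the brown part.
- **Bystanders and arm:** the beaker, tape roll and both look-alikes look unmoved. I checked those by eye, not by measurement. The gripper is open and well clear.

**What disagreed:**
- **Grip width:** the finger gap on the spatula handle read 8.5 mm instead of the stated 14 mm. The grip still held level and firm.
- **Blade tip before lowering:** a rough side-view ray put it about 18 mm off across. I put that down to the shallow viewing angle, and the final top view did not show it.
- **Jar contact:** setting the jar down pressed the wrist to about 12 N before I opened the fingers, well under the limit.

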